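# Put the paints and scrapers away at the end of a studio day

### The arm

A 6-joint arm with a two-finger parallel gripper is mounted at the origin on the work surface. World frame = base frame: x ahead of the robot, y to its left, z up, the work surface at z = 0. Lengths are in m, angles in rad, forces in N, time in s.
With the tool pointing down it reaches from about 0.35 to 0.775 m from the base axis. Payload 7.3 kg.
Tool frame: the origin (TCP) lies midway between the tips of the shut fingers; the grasp point (between the pads) lies 19 mm behind it (arm.grip_depth is the distance from the TCP to the grasp point, in m); z points along the fingers, y is the line along which they close (so a half turn about z gives the same grasp; the last joint's range is limited). The gripper opens to 92 mm and grips with 3 to 60 N. Pads are 19 mm wide; open, the fingers measure 130 mm over their backs; the gripper's body (75 mm by 190 mm) begins 47 mm behind the grasp point.
Start: joints at [-1.345, 0.342, 1.524, -0, 1.275, -0.146], TCP at [0.191, -0.489, 0.227] pointing down, gripper open.
Joint ranges: [-2.53, 2.53], [-0.77, 2.02], [0.04, 2.7], [-1, 4.14], [0.28, 2.66], [-3.11, 3.11]. Speed limits (rad/s): [2.57, 2.57, 3.14, 3.14, 3.14, 3.14].

### API

Orientations are given as [roll, pitch, yaw] about the fixed x, y, z axes, in that order (R = Rz(yaw) Ry(pitch) Rx(roll)).
In Python, from bench import arm gives the robot as it stands. The module is installed in compiled form; this text tells all that it offers.
- The arm moves only by the shell command python3 -m creep 'ROWS' [FORCE]. ROWS is JSON, a list of rows, each a list of 3 entries, a list of its own where there are three numbers: the shift along the world's x, y, z normalised to -1 to 1, where 1 is 0.08 m, then the turn about the world's z normalised to -1 to 1, where 1 is pi/2 rad, then the opening, from -1 (shut) to 1 (fully open). In form: [[[dx, dy, dz], turn, claw], ...]. A call has 1 to 5 rows; each row is the pose to reach, as a shift and turn from the pose commanded when the call began; what a row does not reach only later rows make up. A row lasts 1/8 s, in which the tool goes at most 62.5 mm and 10.7 degrees, less where a joint would pass 70% of its speed; a pose out of reach is approached as far as the arm can. A call with a number of a shift or a turn outside -1 to 1 is refused whole. A call with a gripper value outside its range is refused whole. The fingers move at their own pace and stop on an object; FORCE is the grip in N (left out, the last holds). Time passes only in rows, so rows that repeat a pose let the fingers close. It gives the time, the measured TCP pose, the force, the opening and the grip force at its end, in the units of the state.
- arm.get_state(): the state, without advancing time (a new reading comes with each control period).
- arm.camera(name): name is "scene" or "top"; returns a dict with "frame" (400x640x3 uint8, blue, green, red), "fovy" (degrees; the focal length in pixels is half the picture's height over the tangent of half this angle, whatever the lens; pixels are square), "cx", "cy" (the principal point, pixels), "origin" and "attitude" of the camera in the world. Camera axes: x right, y down, z forward; pixel columns grow to the right and rows downward; lengths in m; the calibration is good to about 2 mm. A picture is of the moment at which its call begins. There is no depth.
- arm.sign_off(): hands the job in; it is judged then, once.
The state is a dict: "t": time; "qpos": joint angles; "qd": joint speeds; "joint_efforts": joint torques, N m; "tcp_pos": TCP position; "tool_rot": TCP orientation; "contact_force": force on the tool from outside, world axes, zero at the start; "wrist_torque": the same for the moment, N m; "opening": finger opening in m; "grasp_force": force on a finger pad.
Only numpy, scipy, OpenCV 4.12 (cv2) and the standard library are available. Lean on these libraries where they do the work, as an engineer would, in place of code of your own. Each camera call takes 0.05 s, during which the arm holds its last target. There are 200 camera calls.

### The job

Tidy the painting table: stand every blue paint bottle upright on the higher rear step of the white rack and every white jar with an orange lid upright on its lower front step, setting them down rather than dropping them, and slide both paint scrapers blade-down out of the grey rinse stand and fully home into the wooden block, one in each slot. There may be any number of bottles and jars up to three of each; leave the brush mug, the tape roll and the pastel box where they are.

Things in the scene. Friction and masses are not known exactly. Their poses are not given: they have to be found in the camera images.
- rack: fixed white two-step rack, 208 (x) by 318 (y) mm. Origin: centre of its underside; +x from front to rear, z up. Front step: top 20 mm above the table, x -100 to 0 mm; rear step: top 60 mm, x 0 to +100 mm; both y -155 to +155 mm. Outer lips 4 mm thick stand 10 mm above the step tops; no lip between the steps
- front_step (a point): centre of the top of the rack's front (lower) step, the one nearer the robot, covered with a grey mat, 100 mm deep by 310 mm wide; axes as the rack's
- rear_step (a point): centre of the top of the rack's rear (higher) step, plain white, 100 mm deep by 310 mm wide; axes as the rack's
- block: fixed wooden scraper block, 85 mm (its x) by 160 mm (its y) by 70 mm tall, with two slots open at the top, running down through the block. Each slot is 62 mm long along the block's x and 7 mm wide along its y, with a 2 mm chamfer. Origin: centre of its underside, z up
- slot_a (a point): middle of the mouth of one slot of the wooden block, on its top face (70 mm above the table), 40 mm to the block's +y; axes as the block's
- slot_b (a point): middle of the mouth of the other slot, 40 mm to the block's -y; axes as the block's
- stand: fixed grey plastic rinse stand of the same outside size as the wooden block, 85 by 160 by 70 mm, with two slots 64 by 9 mm at y = +40 and -40 mm, where the scrapers stand at the start with their shoulders on its top. Origin: centre of its underside, z up
- scraper_red: scraper with red handle, upright, blade down in a slot of the grey stand at the start, 0.12 kg. Blade: flat steel 56 mm wide (x), 3 mm thick (y), reaching 60 mm below the origin. Handle: slab 50 (x) by 18 (y) mm, reaching 65 mm above the origin. Origin: middle of the underside of the handle (the shoulder); z up along the handle. A half turn about z changes nothing
- scraper_yellow: scraper with yellow handle, upright, blade down in a slot of the grey stand at the start, 0.12 kg. Blade: flat steel 56 mm wide (x), 3 mm thick (y), reaching 60 mm below the origin. Handle: slab 50 (x) by 18 (y) mm, reaching 65 mm above the origin. Origin: middle of the underside of the handle (the shoulder); z up along the handle. A half turn about z changes nothing
- bottle0: royal-blue paint bottle with a black screw cap, closed, standing upright on the table at the start: body 48 mm across and 80 mm tall, then a cap 24 mm across, 110 mm tall overall, about 0.16 kg. May be absent. Origin: centre of its underside, z up.
- bottle1: royal-blue paint bottle with a black screw cap, closed, standing upright on the table at the start: body 48 mm across and 80 mm tall, then a cap 24 mm across, 110 mm tall overall, about 0.16 kg. May be absent. Origin: centre of its underside, z up.
- bottle2: royal-blue paint bottle with a black screw cap, closed, standing upright on the table at the start: body 48 mm across and 80 mm tall, then a cap 24 mm across, 110 mm tall overall, about 0.16 kg. May be absent. Origin: centre of its underside, z up.
- jar0: squat white paint jar with an orange lid and paper label, closed, standing upright on the table at the start: body 58 mm across up to 55 mm, lid 60 mm across, 70 mm tall overall, about 0.2 kg. May be absent. Origin: centre of its underside, z up.
- jar1: squat white paint jar with an orange lid and paper label, closed, standing upright on the table at the start: body 58 mm across up to 55 mm, lid 60 mm across, 70 mm tall overall, about 0.2 kg. May be absent. Origin: centre of its underside, z up.
- jar2: squat white paint jar with an orange lid and paper label, closed, standing upright on the table at the start: body 58 mm across up to 55 mm, lid 60 mm across, 70 mm tall overall, about 0.2 kg. May be absent. Origin: centre of its underside, z up.
- brush_mug: bystander: blue ceramic mug, 80 mm across and 95 mm tall, with three brushes standing in it up to 185 mm. Origin: centre of its underside, z up.
- tape_roll: bystander: yellow roll of masking tape lying flat, 96 mm across, 25 mm tall. Origin: centre of its underside, z up.
- pastel_box: bystander: flat cardboard box of pastels, 100 by 160 by 30 mm. Origin: centre of its underside, z up.
There are look-alikes about, which are no part of the job. There is more than one size of the scraper_red; the one meant has the size given above.

How it is judged:
By the outcome, as a careful person would: the job done as asked, in the order asked, and still so for the second after the job is handed in, with the robot touching nothing.
Of bottle0, bottle1, bottle2, jar0, jar1, jar2 only 4 to 6 are there at a start; the rules pass over those that are not, and their reading is None.
At some moment in a run one of jar0, jar1, jar2 may be knocked a few centimetres aside while the robot is not near it.
It also fails if it takes over 208 s, if anything falls off the work surface, if the arm or the gripper's body presses on something with over 40 N, if the wrist force passes 120 N, or if a joint passes its speed limit or range.

## Working session

There is one attempt and no reset: what is moved stays moved. The work goes in short steps, Python scripts to look and compute and a shell command to move; the robot and the scene stay as the last step left them, time stands still between calls to the robot, and variables do not carry over. Pictures are saved under pics/ and viewed, at most 14 in all, crops included, and the job is handed in when it is done.

```bash
mkdir -p pics
cat > h.py <<'E'
import numpy as np, cv2
from bench import arm
from scipy.spatial.transform import Rotation as Rn
def cam(n):
    c=arm.camera(n); a=np.array(c["attitude"],float)
    c["R"]=a if a.shape==(3,3) else Rn.from_euler("xyz",a).as_matrix()
    c["f"]=200/np.tan(np.radians(c["fovy"])/2); c["o"]=np.array(c["origin"]); return c
def ray(c,p):
    return c["R"]@np.array([(p[0]-c["cx"])/c["f"],(p[1]-c["cy"])/c["f"],1])
def onz(c,p,z):
    d=ray(c,p); return c["o"]+d*(z-c["o"][2])/d[2]
def proj(c,X):
    q=c["R"].T@(np.array(X)-c["o"]); return q[:2]/q[2]*c["f"]+[c["cx"],c["cy"]]
def tri(c1,p1,c2,p2):
    d1,d2=ray(c1,p1),ray(c2,p2); A=np.stack([d1,-d2],1)
    s=np.linalg.lstsq(A,c2["o"]-c1["o"],rcond=None)[0]
    a=c1["o"]+s[0]*d1; b=c2["o"]+s[1]*d2; return (a+b)/2,np.linalg.norm(a-b)
E
python3 - <<'E'
from h import *
for n in("scene","top"):
    c=cam(n); cv2.imwrite(f"pics/{n}0.png",c["frame"]); print(n,c["fovy"],c["cx"],c["cy"],c["o"],c["attitude"],[k for k in c])
print(arm.get_state())
E
```

```text
scene 51.64898483610548 319.8414251113294 192.78587446791636 [0.88893412 0.34768776 1.04711497] [-2.65824314  0.01367761  2.2651543 ] ['frame', 'fovy', 'cx', 'cy', 'origin', 'attitude', 'R', 'f', 'o']
top 47.78045212045585 318.54771846854123 190.27321752758925 [0.26629255 0.01341901 1.53714034] [-2.97688017 -0.0206452  -1.5956991 ] ['frame', 'fovy', 'cx', 'cy', 'origin', 'attitude', 'R', 'f', 'o']
{'t': 0.1, 'qpos': array([-1.34502660e+00,  3.42633302e-01,  1.52488890e+00,  2.07594023e-06,
        1.27540614e+00, -1.46033449e-01]), 'qd': array([ 0.00010187, -0.00173408, -0.00129563,  0.00073107, -0.00013889,
       -0.00205527]), 'joint_efforts': array([ 2.29640857e-03, -4.32004917e+01, -2.44694602e+01,  7.19193416e-02,
        5.26302145e-02, -4.62736273e-05]), 'tcp_pos': array([ 0.19065615, -0.48878192,  0.22613609]), 'tool_rot': array([-3.14027147e+00, -1.96326352e-04,  3.71802436e-01]), 'contact_force': array([ 0.07871875, -0.20673728,  0.06448011]), 'wrist_torque': array([-0.02071626, -0.01608471,  0.00146267]), 'grasp_force': 0.0, 'opening': 0.09201147734100353}
```

View pics/scene0.png

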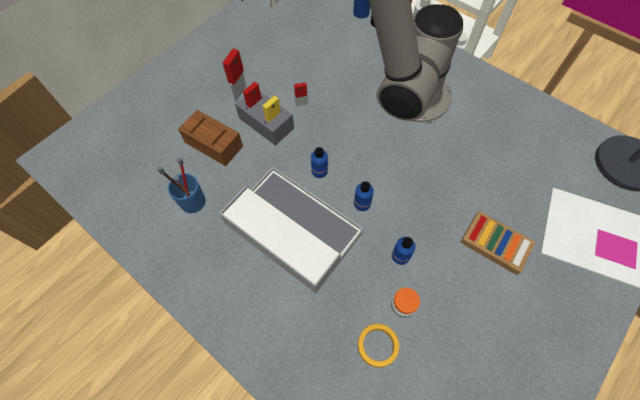

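View pics/top0.png

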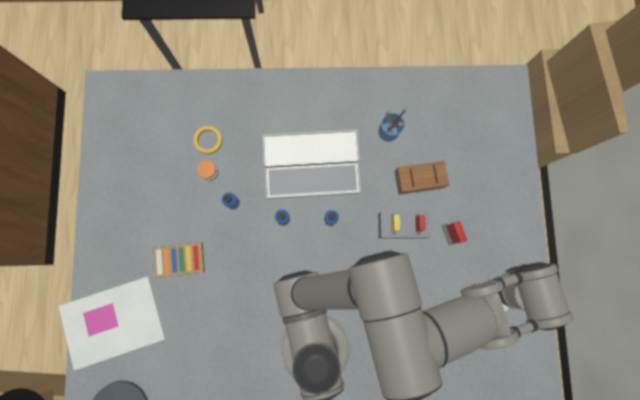

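The scene view shows three blue bottles at (319,163), (364,196) and (403,250), and one orange lid at (406,300). It also shows the stand with red and yellow scrapers at (265,112), look-alike reds at (233,65) and (301,93), the block at (210,136) and the rack at (291,228). In the top view the same bottles are at (331,217), (282,216) and (230,200), and the lid is at (207,169). Next I measure.

```bash
cat > m.py <<'E'
from h import *
s=cam("scene"); t=cam("top")
def blobs(c,lo,hi,amin=25,roi=None):
    m=cv2.inRange(cv2.cvtColor(c["frame"],cv2.COLOR_BGR2HSV),np.array(lo),np.array(hi))
    n,l,st,ce=cv2.connectedComponentsWithStats(m)
    return [(ce[i].round(1),st[i].tolist()) for i in range(1,n) if st[i][4]>=amin]
if __name__=="__main__":
    for nm,lo,hi in(("blue",(108,140,50),(125,255,255)),("orange",(5,150,120),(14,255,255)),("yellow",(22,150,120),(32,255,255)),("red",(0,190,80),(4,255,255)),("black",(0,0,0),(180,255,45)),):
        for c,n in((s,"scene"),(t,"top")):
            print(nm,n,*[f"{tuple(map(float,b[0]))}{b[1]}" for b in blobs(c,lo,hi,25 if nm!="black" else 15)],sep="\n  ")
    a=cv2.resize(s["frame"][60:295,170:490],None,fx=2.5,fy=2.5,interpolation=cv2.INTER_CUBIC)
    b=cv2.resize(t["frame"][100:260,180:480],None,fx=2.66,fy=2.66,interpolation=cv2.INTER_CUBIC)
    cv2.imwrite("pics/s1.png",a); cv2.imwrite("pics/t1.png",b)
E
python3 m.py
```

```text
blue
  scene
  (361.1, 8.2)[354, 0, 15, 18, 248]
  (319.0, 161.9)[311, 151, 17, 21, 246]
  (319.2, 174.3)[312, 171, 15, 7, 48]
  (363.3, 195.6)[355, 184, 18, 22, 260]
  (361.0, 207.6)[354, 203, 16, 8, 44]
  (503.3, 242.5)[495, 230, 17, 25, 149]
  (403.3, 250.1)[394, 237, 21, 24, 281]
  (398.3, 261.1)[393, 256, 14, 9, 35]
blue
  top
orange
  scene
  (208.3, 131.4)[179, 111, 59, 42, 1032]
  (512.0, 247.0)[503, 234, 18, 27, 210]
  (406.4, 300.4)[394, 288, 26, 26, 519]
orange
  top
yellow
  scene
  (271.1, 108.3)[263, 96, 17, 25, 263]
yellow
  top
red
  scene
  (232.9, 66.2)[224, 49, 19, 35, 411]
  (251.9, 94.4)[243, 83, 18, 24, 252]
  (300.3, 89.9)[295, 84, 12, 13, 120]
  (183.7, 176.4)[181, 166, 6, 23, 29]
  (477.4, 227.9)[470, 216, 16, 25, 140]
red
  top
black
  scene
  (439.1, 19.8)[416, 5, 47, 32, 1041]
  (372.2, 21.4)[371, 16, 4, 11, 22]
  (404.7, 76.1)[386, 66, 36, 15, 115]
  (443.3, 74.2)[440, 70, 8, 8, 19]
  (400.4, 101.9)[380, 86, 42, 33, 1038]
  (318.8, 152.4)[315, 148, 8, 10, 68]
  (600.4, 164.6)[596, 148, 14, 32, 95]
  (364.9, 186.4)[361, 182, 9, 10, 72]
  (406.8, 242.6)[402, 238, 10, 10, 81]
black
  top
  (161.5, 8.5)[124, 0, 94, 21, 1389]
  (244.6, 17.0)[241, 16, 9, 3, 19]
  (54.6, 177.3)[46, 90, 18, 173, 1078]
  (548.4, 215.6)[542, 168, 14, 94, 387]
  (564.6, 364.5)[559, 327, 13, 73, 389]
  (20.4, 395.1)[0, 389, 43, 11, 338]
```

View pics/s1.png

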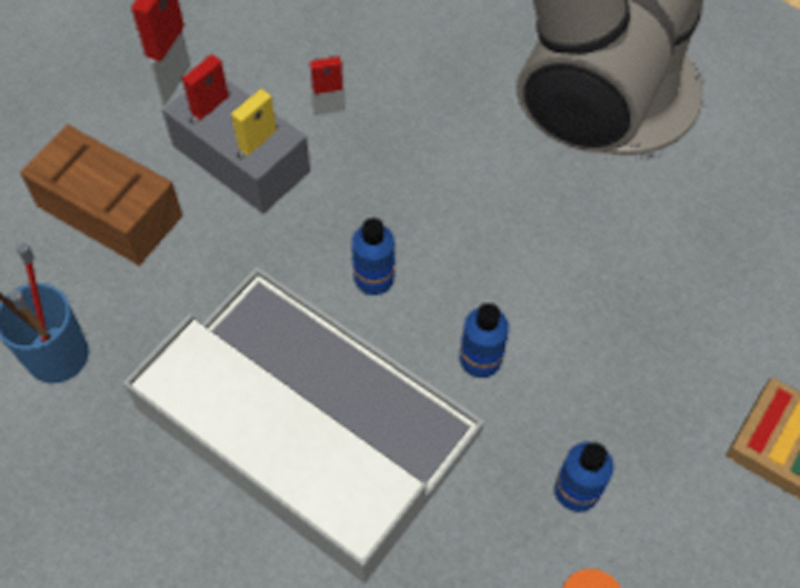

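View pics/t1.png

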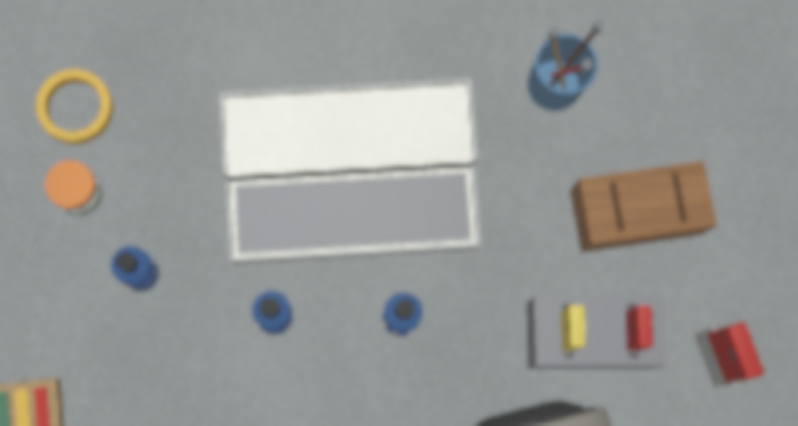

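The crops show the block slots clearly (scene crop (70,162) and (123,194); top crop (617,206) and (680,197)). The scrapers, mat and white step are also clear, and the top view has lower contrast, so it needs its own masks.

```bash
cat > m2.py <<'E'
from m import *
def reg(c,roi,f):
    x0,y0,x1,y1=roi; im=c["frame"][y0:y1,x0:x1].astype(float)
    hsv=cv2.cvtColor(c["frame"],cv2.COLOR_BGR2HSV)[y0:y1,x0:x1].astype(float)
    m=f(im,hsv).astype(np.uint8); n,l,st,ce=cv2.connectedComponentsWithStats(m)
    if n<2: return None
    i=1+np.argmax(st[1:,4]); M=(l==i).astype(np.uint8)
    k=cv2.findContours(M,0,2)[0][0]; r=cv2.minAreaRect(k)
    return ce[i]+[x0,y0], cv2.boxPoints(r)+[x0,y0], st[i][4]
V=lambda im,h:h[...,2]
dark=lambda th:(lambda im,h:h[...,2]<th)
hs=lambda lo,hi,s,v=40:(lambda im,h:(h[...,0]>=lo)&(h[...,0]<=hi)&(h[...,1]>s)&(h[...,2]>v))
np.set_printoptions(precision=4,suppress=True)
if __name__=="__main__":
    for n,rs,rt in(("b0",(308,144,332,180),(322,206,342,228)),("b1",(352,178,376,214),(272,206,293,228)),("b2",(388,232,418,268),(218,190,242,212))):
        a=reg(s,rs,dark(45)); b=reg(t,rt,dark(75)); 
        p=tri(s,a[0],t,b[0]) if b else None
        print(n,a[0],b and (b[0],b[2]),p, onz(s,a[0],.102)[:2])
    a=reg(s,(385,280,425,325),hs(4,16,140)); b=reg(t,(190,155,225,185),hs(4,18,90)); print("jar",a[0],b[0],b[2],tri(s,a[0],t,b[0]))
    print("blue4",onz(s,(361,8),.04))
    for n,rs,rt,cs in(("red",(240,80,265,110),(410,208,432,240),hs(0,5,150)),("yel",(260,94,285,125),(388,208,405,236),hs(18,34,110))):
        a=reg(s,rs,cs); b=reg(t,rt,cs); print(n,a[0],b[0],b[2],tri(s,a[0],t,b[0])); print([onz(t,q,.135)[:2] for q in b[1]])
    print("redfar",onz(s,(301,100),0),onz(s,(237,92),0))
    w=(lambda im,h:(h[...,1]<40)&(h[...,2]>200))
    # hand-read corners from crops (scene crop/2.5+[170,60]; top crop/2.66+[180,100])
    S=lambda p:np.array(p)/2.5+[170,60]-.3; T=lambda p:np.array(p)/2.66+[180,100]-.3
    for n,p,q in(("rear far-right lip",(127,382),(471,82)),("rear far-left lip",(365,568),(221,96)),("front right lip",(258,272),(480,244)),("front left lip",(483,427),(233,259)),
      ("mat fr",(260,280),(471,239)),("mat fl",(472,429),(239,252)),
      ("slotR",(70,162),(680,197)),("slotL",(123,194),(617,206)),("blk far R",(22,173),(704,163)),("blk nearR",(68,127),(715,228)),("blk nearL",(181,184),(586,247)),("blk farL",(140,226),(575,182)),
      ("std nearL",(307,146),(533,367)),("std farL",(263,181),(533,300))):
        print(n,*tri(s,S(p),t,T(q)))
E
python3 m2.py
```

```text
b0 [318.7164 152.3134] (array([332., 217.]), np.int32(1)) (array([ 0.418 , -0.0642,  0.0943]), np.float64(0.0019497258776252262)) [ 0.4223 -0.0617]
b1 [364.9167 186.4306] (array([282., 217.]), np.int32(1)) (array([0.4217, 0.0966, 0.0911]), np.float64(0.001107533937366407)) [0.4273 0.0989]
b2 [406.8395 242.5802] (array([227.6667, 198.5333]), np.int32(15)) (array([0.4845, 0.2701, 0.0964]), np.float64(0.0004252881551310038)) [0.4869 0.2704]
jar [406.4455 300.3499] [205.9414 168.8945] 256 (array([0.5908, 0.3486, 0.0623]), np.float64(0.0008657287143257437))
blue4 [-0.1779 -0.3663  0.04  ]
red [251.7681  94.3877] [421.3056 225.1389] 36 (array([ 0.3857, -0.3512,  0.0932]), np.float64(0.0028149305854686135))
[array([ 0.4007, -0.3335]), array([ 0.4005, -0.3461]), array([ 0.3692, -0.3441]), array([ 0.3695, -0.3315])]
yel [271.1967 108.2328] [395.0099 222.8614] 101 (array([ 0.3935, -0.264 ,  0.1041]), np.float64(0.0012700634259370026))
[array([ 0.4121, -0.2492]), array([ 0.4117, -0.268 ]), array([ 0.3679, -0.2657]), array([ 0.3683, -0.2469])]
redfar [ 0.2531 -0.28    0.    ] [ 0.3607 -0.4659  0.    ]
rear far-right lip [ 0.7122 -0.1573  0.065 ] 0.0007900003333089147
rear far-left lip [0.7022 0.1611 0.0569] 0.0007438617927520453
front right lip [ 0.5098 -0.165   0.0209] 0.002345585982674578
front left lip [0.4977 0.1519 0.0171] 0.0032335445668568662
mat fr [ 0.5166 -0.1541  0.0231] 0.0007698097173830031
mat fl [0.5068 0.1441 0.0164] 0.003032331332803136
slotR [ 0.5568 -0.4136  0.0697] 0.00010205007653721381
slotL [ 0.5477 -0.3346  0.0658] 0.0001247093970250627
blk far R [ 0.6015 -0.4491  0.0645] 0.0011480285844882455
blk nearR [ 0.5191 -0.4589  0.0619] 0.003611919489676593
blk nearL [ 0.4959 -0.2919  0.0674] 0.0013523850984902162
blk farL [ 0.5738 -0.2775  0.0846] 0.005306628903477433
std nearL [ 0.3511 -0.2234  0.049 ] 0.002894417414898209
std farL [ 0.4313 -0.2227  0.0646] 0.0020935153730880303
```

```bash
python3 -m creep '[[[0,0,1],-0.11,1],[[0,0,1],-0.2145,1],[[0,0,1],-0.2145,1]]' 25
for i in 1 2 3 4 5; do :; done
python3 -m creep '[[[0.4767,0.889,0],0,1],[[0.4767,0.889,0],0,1],[[0.4767,0.889,0],0,1]]'
python3 -m creep '[[[0.4767,0.889,0],0,1],[[0.4767,0.889,0],0,1],[[0.4767,0.889,0],0,1]]'
python3 -m creep '[[[0.4767,0.889,0],0,1],[[0.4767,0.889,0],0,1],[[0.4767,0.889,0],0,1]]'
python3 -m creep '[[[0.4767,0.889,0],0,1],[[0.4767,0.889,0],0,1],[[0.4767,0.889,0],0,1]]'
python3 -m creep '[[[0.4767,0.889,0],0,1],[[0.4767,0.889,0],0,1],[[0.4767,0.889,0],0,1]]'
python3 -m creep '[[[0.4767,0.889,0],0,1],[[0.4767,0.889,0],0,1],[[0.4767,0.889,0],0,1],[[0.4767,0.889,0],0,1]]'
cat > snap.py <<'E'
from h import *; import sys
s=cam("scene");t=cam("top")
cv2.imwrite(f"pics/{sys.argv[1]}.png",np.vstack([cv2.resize(s["frame"],(480,300),interpolation=3),cv2.resize(t["frame"],(480,300),interpolation=3)]))
E
python3 snap.py p1
```

```text
t: 0.68
tcp_pos: [0.1909, -0.4897, 0.308]
tool_rot: [3.138, -0.001, 0.036]
contact_force: [0.4, 0.2, -0.3]
opening: 0.092
grasp_force: 0.0
t: 1.05
tcp_pos: [0.2292, -0.4173, 0.3062]
tool_rot: [-3.141, 0.001, 0.039]
contact_force: [-0.6, 0.2, 0.8]
opening: 0.0918
grasp_force: 0.0
t: 1.42
tcp_pos: [0.2672, -0.3473, 0.3067]
tool_rot: [3.141, 0.0, 0.037]
contact_force: [0.0, 0.8, -0.2]
opening: 0.0919
grasp_force: 0.0
t: 1.8
tcp_pos: [0.3053, -0.2766, 0.3067]
tool_rot: [3.141, 0.0, 0.036]
contact_force: [-0.5, -1.0, -0.3]
opening: 0.0918
grasp_force: 0.0
t: 2.17
tcp_pos: [0.3435, -0.2057, 0.3066]
tool_rot: [3.141, 0.0, 0.036]
contact_force: [-0.2, -0.9, 0.2]
opening: 0.0917
grasp_force: 0.0
t: 2.55
tcp_pos: [0.3817, -0.1346, 0.3066]
tool_rot: [3.141, 0.0, 0.036]
contact_force: [0.4, -0.7, 0.1]
opening: 0.0917
grasp_force: 0.0
t: 3.05
tcp_pos: [0.4193, -0.0641, 0.3066]
tool_rot: [3.141, 0.001, 0.033]
contact_force: [0.0, -0.1, 0.6]
opening: 0.0919
grasp_force: 0.0
```

View pics/p1.png

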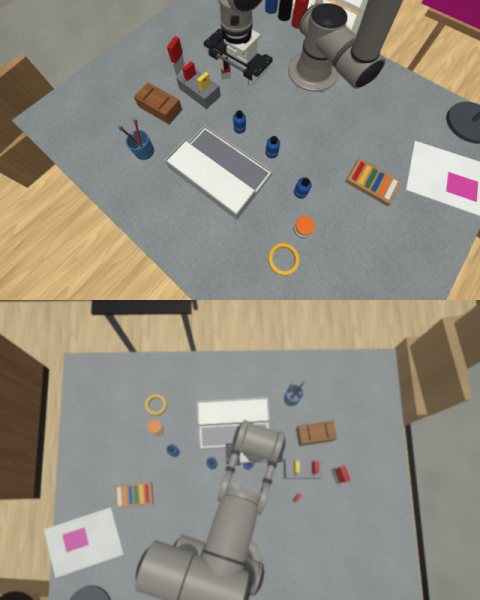

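Nothing else turned up: three bottles and one jar. The other blue shapes are off-table shelf items at the scene's top edge. Descending on the first bottle.

```bash
python3 -m creep '[[[0.02,0.02,-1],0,1],[[0.02,0.02,-1],0,1]]' 25 >/dev/null
python3 -m creep '[[[0,0,-1],0,1],[[0,0,-1],0,1]]' >/dev/null
python3 -m creep '[[[0,0,-1],0,1],[[0,0,-1],0,1],[[0,0,-1],0,1]]' 
python3 -m creep '[[[0,0,-0.175],0,1],[[0,0,-0.175],0,1],[[0,0,-0.175],0,-1],[[0,0,-0.175],0,-1],[[0,0,-0.175],0,-1]]'
python3 -m creep '[[[0,0,0],0,-1],[[0,0,0],0,-1],[[0,0,0],0,-1],[[0,0,0],0,-1]]'
python3 -m creep '[[[0,0,0.3],0,-1],[[0,0,1],0,-1],[[0,0,1],0,-1]]'
```

```text
t: 4.03
tcp_pos: [0.4202, -0.0614, 0.0658]
tool_rot: [-3.141, 0.003, 0.034]
contact_force: [0.2, -0.2, 0.4]
opening: 0.0919
grasp_force: 0.0
t: 4.65
tcp_pos: [0.4214, -0.0609, 0.0532]
tool_rot: [3.141, -0.001, 0.035]
contact_force: [0.7, -0.2, 0.4]
opening: 0.0663
grasp_force: 0.0
t: 5.15
tcp_pos: [0.4212, -0.0609, 0.0528]
tool_rot: [3.141, -0.0, 0.035]
contact_force: [0.6, -0.1, 1.4]
opening: 0.0476
grasp_force: 25.0
t: 5.52
tcp_pos: [0.4234, -0.0615, 0.1358]
tool_rot: [3.139, -0.007, 0.035]
contact_force: [-0.5, 0.6, -1.6]
opening: 0.0474
grasp_force: 24.9
```

```bash
python3 -m creep '[[[0,0,1],0,-1],[[0,0,1],0,-1],[[0,0,1],0,-1]]' >/dev/null
python3 -m creep '[[[0.5,-0.08,0],0,-1],[[0.99,-0.163,0],0,-1],[[0.99,-0.163,0],0,-1]]' >/dev/null
python3 -m creep '[[[0.5,-0.08,0],0,-1],[[0.99,-0.163,0],0,-1],[[0.99,-0.163,0],0,-1]]' >/dev/null
python3 -m creep '[[[0.5,-0.08,0],0,-1],[[0.99,-0.163,0],0,-1],[[0.99,-0.163,0],0,-1],[[0.99,-0.163,0],0,-1]]'
python3 -m creep '[[[0,0,-0.3],0,-1],[[0,0,-0.6],0,-1],[[0,0,-0.8],0,-1],[[0,0,-1],0,-1],[[0,0,-1],0,-1]]'
python3 -m creep '[[[0,0,-0.1],0,-1],[[0,0,-0.16],0,-1],[[0,0,-0.19],0,-1],[[0,0,-0.22],0,-1],[[0,0,-0.22],0,-1]]'
```

```text
t: 7.15
tcp_pos: [0.6569, -0.0995, 0.2116]
tool_rot: [-3.141, 0.003, 0.035]
contact_force: [-1.2, -0.9, -2.2]
opening: 0.0478
grasp_force: 24.9
t: 7.78
tcp_pos: [0.6578, -0.0997, 0.1316]
tool_rot: [-3.141, 0.002, 0.035]
contact_force: [-0.1, 0.3, -0.8]
opening: 0.0475
grasp_force: 24.9
t: 8.4
tcp_pos: [0.6587, -0.0999, 0.115]
tool_rot: [3.142, 0.0, 0.035]
contact_force: [-0.1, 0.7, -1.3]
opening: 0.0475
grasp_force: 24.9
```

```bash
python3 -m creep '[[[0,0,-0.01],0,-1],[[0,0,-0.02],0,-1],[[0,0,-0.02],0,-1]]' | grep -E "tcp|contact"
python3 -m creep '[[[0,0,-0.01],0,-1],[[0,0,-0.02],0,-1],[[0,0,-0.02],0,-1]]' | grep -E "tcp|contact"
```

```text
tcp_pos: [0.6587, -0.1, 0.1135]
contact_force: [-0.7, 0.1, -2.1]
tcp_pos: [0.6591, -0.1, 0.1128]
contact_force: [-1.3, 1.0, 5.2]
```

```bash
python3 -m creep '[[[0,0,0],0,0.5],[[0,0,0],0,0.5],[[0,0,0],0,0.5],[[0,0,0],0,0.5]]' | grep -E "opening|contact"
python3 -m creep '[[[0,0,0.3],0,0.5],[[0,0,1],0,0.5],[[0,0,1],0,0.5]]' >/dev/null
python3 -m creep '[[[0,0,0.2],0,1],[[0,0,0.2],0,1]]'|grep tcp
python3 -m creep '[[[-0.975,0.825,0],0,1],[[-0.975,0.825,0],0,1],[[-0.975,0.825,0],0,1]]' >/dev/null
python3 -m creep '[[[-0.975,0.825,0],0,1],[[-0.975,0.825,0],0,1],[[-0.975,0.825,0],0,1]]' >/dev/null
python3 -m creep '[[[-0.975,0.825,0],0,1],[[-0.975,0.825,0],0,1],[[-0.975,0.825,0],0,1],[[-0.975,0.825,0],0,1]]'|grep tcp
python3 snap.py p2
python3 -m creep '[[[0,0,-0.96],0,1],[[0,0,-0.96],0,1],[[0,0,-0.96],0,1]]' >/dev/null
python3 -m creep '[[[0,0,-1],0,1],[[0,0,-1],0,1],[[0,0,-1],0,1]]' |grep tcp
python3 -m creep '[[[0,0,0],0,-1],[[0,0,0],0,-1],[[0,0,0],0,-1],[[0,0,0],0,-1],[[0,0,0],0,-1]]' >/dev/null
python3 -m creep '[[[0,0,0],0,-1],[[0,0,0],0,-1],[[0,0,0],0,-1]]'
```

```text
contact_force: [0.6, -0.5, -0.2]
opening: 0.0685
tcp_pos: [0.6591, -0.1, 0.2086]
tcp_pos: [0.4266, 0.0973, 0.208]
tcp_pos: [0.4253, 0.0977, 0.0509]
t: 13.38
tcp_pos: [0.4249, 0.0981, 0.0513]
tool_rot: [3.142, -0.0, 0.035]
contact_force: [0.1, 0.9, 3.4]
opening: 0.0472
grasp_force: 25.0
```

View pics/p2.png

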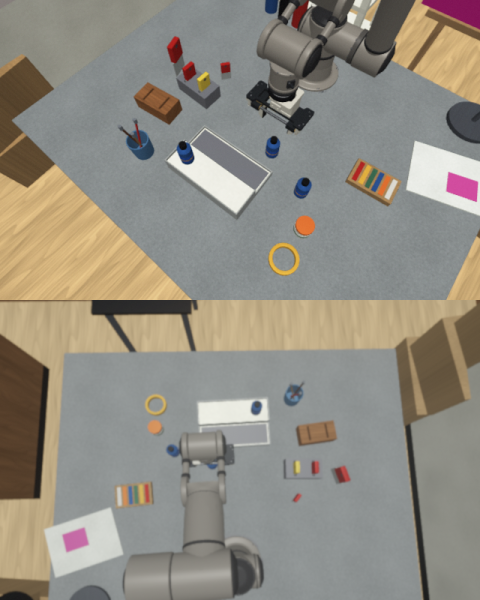

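Bottle 1 stands upright on the rear step, at (184,150) in the scene half of the picture. Bottle 2 is gripped, so I carry it to the middle of the step.

```bash
python3 -m creep '[[[0,0,0.3],0,-1],[[0,0,1],0,-1],[[0,0,1],0,-1]]' >/dev/null
python3 -m creep '[[[0,0,1],0,-1],[[0,0,1],0,-1],[[0,0,1],0,-1]]' >/dev/null
python3 -m creep '[[[0.5,-0.2,0],0,-1],[[0.9625,-0.408,0],0,-1],[[0.9625,-0.408,0],0,-1]]' >/dev/null
python3 -m creep '[[[0.5,-0.2,0],0,-1],[[0.9625,-0.408,0],0,-1],[[0.9625,-0.408,0],0,-1]]' >/dev/null
python3 -m creep '[[[0.5,-0.2,0],0,-1],[[0.9625,-0.408,0],0,-1],[[0.9625,-0.408,0],0,-1],[[0.9625,-0.408,0],0,-1]]'|grep -E "tcp|opening"
python3 -m creep '[[[0,0,-0.3],0,-1],[[0,0,-0.6],0,-1],[[0,0,-0.8],0,-1],[[0,0,-1],0,-1],[[0,0,-1],0,-1]]' >/dev/null
python3 -m creep '[[[0,0,-0.1],0,-1],[[0,0,-0.16],0,-1],[[0,0,-0.2],0,-1],[[0,0,-0.22],0,-1],[[0,0,-0.22],0,-1]]'| grep -E "tcp|contact"
python3 -m creep '[[[0,0,-0.01],0,-1],[[0,0,-0.02],0,-1],[[0,0,-0.02],0,-1]]' | grep -E "tcp|contact"
```

```text
tcp_pos: [0.654, 0.001, 0.2098]
opening: 0.0475
tcp_pos: [0.6558, 0.0001, 0.1135]
contact_force: [0.3, -0.6, -1.3]
tcp_pos: [0.6557, 0.0002, 0.1119]
contact_force: [-0.2, 0.4, -1.3]
```

```bash
python3 -m creep '[[[0,0,-0.01],0,-1],[[0,0,-0.015],0,-1],[[0,0,-0.015],0,-1]]' | grep -E "tcp|contact"
python3 -m creep '[[[0,0,0],0,0.5],[[0,0,0],0,0.5],[[0,0,0],0,0.5],[[0,0,0],0,0.5]]' | grep -E "opening|contact"
python3 -m creep '[[[0,0,0.3],0,0.5],[[0,0,1],0,0.5],[[0,0,1],0,0.5]]' >/dev/null
python3 -m creep '[[[0,0,0.2],0,1],[[0,0,0.2],0,1]]'|grep tcp
python3 -m creep '[[[-0.531,0.845,0],0,1],[[-0.531,0.845,0],0,1],[[-0.531,0.845,0],0,1]]' >/dev/null
python3 -m creep '[[[-0.531,0.845,0],0,1],[[-0.531,0.845,0],0,1],[[-0.531,0.845,0],0,1]]' >/dev/null
python3 -m creep '[[[-0.531,0.845,0],0,1],[[-0.531,0.845,0],0,1],[[-0.531,0.845,0],0,1]]' >/dev/null
python3 -m creep '[[[-0.531,0.845,0],0,1],[[-0.531,0.845,0],0,1],[[-0.531,0.845,0],0,1],[[-0.531,0.845,0],0,1]]'|grep tcp
python3 -m creep '[[[0,0,-0.9],0,1],[[0,0,-0.9],0,1],[[0,0,-0.9],0,1]]' >/dev/null
python3 -m creep '[[[0,0,-1],0,1],[[0,0,-1],0,1],[[0,0,-1],0,1]]' |grep tcp
python3 -m creep '[[[0,0,0],0,-1],[[0,0,0],0,-1],[[0,0,0],0,-1],[[0,0,0],0,-1],[[0,0,0],0,-1]]' >/dev/null
python3 -m creep '[[[0,0,0],0,-1],[[0,0,0],0,-1],[[0,0,0],0,-1]]'
```

```text
tcp_pos: [0.656, 0.0002, 0.1113]
contact_force: [-0.8, -0.2, 3.0]
contact_force: [-0.0, -0.0, 0.6]
opening: 0.0688
tcp_pos: [0.6561, 0.0001, 0.2074]
tcp_pos: [0.4871, 0.2691, 0.2067]
tcp_pos: [0.4867, 0.2705, 0.0554]
t: 21.88
tcp_pos: [0.4859, 0.2705, 0.0549]
tool_rot: [3.141, -0.0, 0.035]
contact_force: [-0.5, -0.8, 2.9]
opening: 0.0474
grasp_force: 25.0
```

```bash
python3 -m creep '[[[0,0,0.3],0,-1],[[0,0,1],0,-1],[[0,0,1],0,-1]]' >/dev/null
python3 -m creep '[[[0,0,1],0,-1],[[0,0,1],0,-1],[[0,0,1],0,-1]]' |grep opening
python3 -m creep '[[[0.35,-0.35,0],0,-1],[[0.692,-0.71,0],0,-1],[[0.692,-0.71,0],0,-1]]' >/dev/null
python3 -m creep '[[[0.35,-0.35,0],0,-1],[[0.692,-0.71,0],0,-1],[[0.692,-0.71,0],0,-1]]' >/dev/null
python3 -m creep '[[[0.35,-0.35,0],0,-1],[[0.692,-0.71,0],0,-1],[[0.692,-0.71,0],0,-1],[[0.692,-0.71,0],0,-1]]'|grep -E "tcp|opening"
python3 -m creep '[[[0,0,-0.3],0,-1],[[0,0,-0.6],0,-1],[[0,0,-0.8],0,-1],[[0,0,-1],0,-1],[[0,0,-1],0,-1]]' >/dev/null
python3 -m creep '[[[0,0,-0.1],0,-1],[[0,0,-0.16],0,-1],[[0,0,-0.2],0,-1],[[0,0,-0.23],0,-1],[[0,0,-0.23],0,-1]]'| grep -E "tcp|contact"
python3 -m creep '[[[0,0,-0.01],0,-1],[[0,0,-0.02],0,-1],[[0,0,-0.02],0,-1]]' | grep -E "tcp|contact"
```

```text
opening: 0.0477
tcp_pos: [0.6507, 0.1014, 0.2134]
opening: 0.0476
tcp_pos: [0.6519, 0.1001, 0.1162]
contact_force: [-0.4, -0.9, -1.2]
tcp_pos: [0.6521, 0.1001, 0.1149]
contact_force: [-0.0, -0.7, -0.3]
```

```bash
python3 -m creep '[[[0,0,-0.01],0,-1],[[0,0,-0.015],0,-1],[[0,0,-0.015],0,-1]]' | grep -E "tcp|contact"
python3 -m creep '[[[0,0,0],0,0.5],[[0,0,0],0,0.5],[[0,0,0],0,0.5],[[0,0,0],0,0.5]]' | grep -E "opening|contact"
python3 -m creep '[[[0,0,0.3],0,0.5],[[0,0,1],0,0.5],[[0,0,1],0,0.5]]' >/dev/null
python3 -m creep '[[[0,0,0.3],0,1],[[0,0,0.3],0,1]]'|grep tcp
python3 -m creep '[[[-1,0.5,0],0,1],[[-1,0.5,0],0,1],[[-1,0.5,0],0,1]]'|grep tcp
cat > jar.py <<'E'
from m2 import *
for n,c,z in(("s",s,.07),("t",t,.07)):
    for b in blobs(c,(4,110,100),(17,255,255),80): print(n,b,onz(c,b[0],z)[:2])
E
python3 jar.py; python3 snap.py p3
```

```text
tcp_pos: [0.6522, 0.1001, 0.1149]
contact_force: [-1.7, -0.5, 5.8]
contact_force: [0.2, -0.0, -0.5]
opening: 0.0689
tcp_pos: [0.6527, 0.1002, 0.2187]
tcp_pos: [0.5702, 0.141, 0.2167]
s (array([589.8,  42.8]), [543, 10, 97, 84, 1694]) [-0.4789  0.3361]
s (array([14.4, 86.9]), [0, 73, 34, 31, 311]) [ 0.8219 -0.9684]
s (array([208.2, 131.4]), [179, 110, 60, 43, 1223]) [ 0.5544 -0.371 ]
s (array([ 17.4, 191.5]), [0, 177, 36, 33, 260]) [ 1.0194 -0.6259]
s (array([ 24.7, 229.7]), [0, 213, 51, 37, 181]) [ 1.0687 -0.5103]
s (array([497.6, 245.4]), [461, 212, 73, 62, 1214]) [0.3364 0.4457]
s (array([417.1, 303.7]), [404, 291, 27, 27, 549]) [0.584  0.3717]
t (array([45. ,  0.1]), [0, 0, 101, 2, 114]) [1.2035 0.9163]
t (array([422.4, 176.8]), [399, 163, 48, 29, 1002]) [ 0.5474 -0.3696]
t (array([198.7, 171.8]), [190, 164, 18, 17, 240]) [0.5796 0.3709]
t (array([166.2, 260.7]), [163, 248, 7, 26, 150]) [0.2922 0.4686]
```

View pics/p3.png

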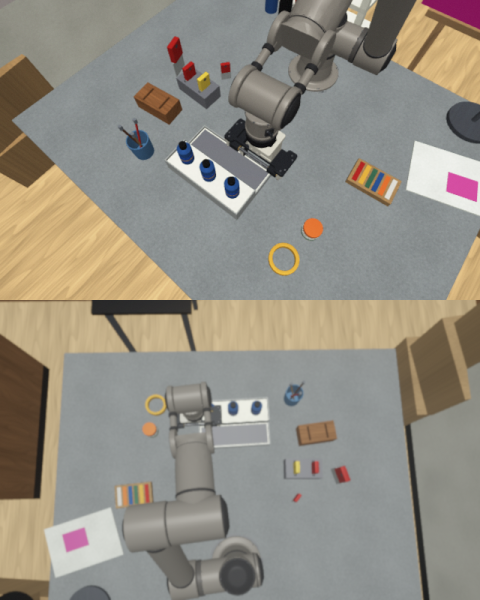

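The jar has been knocked to about (0.582, 0.371) (scene pixel (417,304)), and all three bottles stand upright on the rear step. Fetching the jar.

```bash
python3 -m creep '[[[0.04,0.9625,0],0,1],[[0.04,0.9625,0],0,1],[[0.04,0.9625,0],0,1]]' >/dev/null
python3 -m creep '[[[0.04,0.9625,0],0,1],[[0.04,0.9625,0],0,1],[[0.04,0.9625,0],0,1]]' >/dev/null
python3 -m creep '[[[0.04,0.9625,0],0,1],[[0.04,0.9625,0],0,1],[[0.04,0.9625,0],0,1],[[0.04,0.9625,0],0,1],[[0.04,0.9625,0],0,1]]' |grep tcp
python3 -m creep '[[[0,0,-1],0,1],[[0,0,-1],0,1],[[0,0,-1],0,1]]' >/dev/null
python3 -m creep '[[[0,0,-0.5],0,1],[[0,0,-0.9],0,1],[[0,0,-0.9],0,1]]' |grep -E "tcp|contact"
python3 -m creep '[[[0,0,-0.3],0,1],[[0,0,-0.6],0,1],[[0,0,-0.6],0,1]]' |grep -E "tcp|contact"
python3 -m creep '[[[0,0,0],0,-1],[[0,0,0],0,-1],[[0,0,0],0,-1],[[0,0,0],0,-1],[[0,0,0],0,-1]]' >/dev/null
python3 -m creep '[[[0,0,0],0,-1],[[0,0,0],0,-1],[[0,0,0],0,-1]]'
```

```text
tcp_pos: [0.582, 0.3695, 0.2179]
tcp_pos: [0.5813, 0.3708, 0.0652]
contact_force: [0.3, -0.4, 0.2]
tcp_pos: [0.582, 0.3713, 0.0187]
contact_force: [0.5, 0.3, -0.6]
t: 31.08
tcp_pos: [0.5819, 0.3714, 0.0182]
tool_rot: [-3.141, -0.001, 0.035]
contact_force: [-0.2, 1.2, 4.8]
opening: 0.0591
grasp_force: 25.0
```

```bash
python3 -m creep '[[[0,0,0.3],0,-1],[[0,0,1],0,-1],[[0,0,1],0,-1]]' >/dev/null
python3 -m creep '[[[0,0,0.5],0,-1],[[0,0,0.5],0,-1],[[0,0,0.5],0,-1]]' |grep -E "tcp|opening"
python3 -m creep '[[[-0.04,-0.4,0],0,-1],[[-0.085,-0.8035,0],0,-1],[[-0.085,-0.8035,0],0,-1]]' >/dev/null
python3 -m creep '[[[-0.04,-0.4,0],0,-1],[[-0.085,-0.8035,0],0,-1],[[-0.085,-0.8035,0],0,-1]]' >/dev/null
python3 -m creep '[[[-0.04,-0.4,0],0,-1],[[-0.085,-0.8035,0],0,-1],[[-0.085,-0.8035,0],0,-1]]' >/dev/null
python3 -m creep '[[[-0.04,-0.4,0],0,-1],[[-0.085,-0.8035,0],0,-1],[[-0.085,-0.8035,0],0,-1]]' >/dev/null
python3 -m creep '[[[-0.04,-0.4,0],0,-1],[[-0.085,-0.8035,0],0,-1],[[-0.085,-0.8035,0],0,-1],[[-0.085,-0.8035,0],0,-1]]' |grep -E "tcp|opening"
python3 -m creep '[[[0,0,-0.3],0,-1],[[0,0,-0.6],0,-1],[[0,0,-0.8],0,-1],[[0,0,-0.9],0,-1],[[0,0,-0.9],0,-1]]' |grep -E "tcp|contact"
python3 -m creep '[[[0,0,-0.1],0,-1],[[0,0,-0.2],0,-1],[[0,0,-0.28],0,-1],[[0,0,-0.32],0,-1],[[0,0,-0.32],0,-1]]'| grep -E "tcp|contact"
python3 -m creep '[[[0,0,-0.01],0,-1],[[0,0,-0.02],0,-1],[[0,0,-0.02],0,-1]]' | grep -E "tcp|contact"
```

```text
tcp_pos: [0.5807, 0.3706, 0.1355]
opening: 0.0595
tcp_pos: [0.5479, 0.0513, 0.1374]
opening: 0.0593
tcp_pos: [0.5475, 0.0501, 0.0653]
contact_force: [-0.6, 1.6, -1.2]
tcp_pos: [0.5474, 0.0497, 0.0397]
contact_force: [0.1, 0.0, -1.7]
tcp_pos: [0.5475, 0.0497, 0.0384]
contact_force: [0.0, 0.0, -1.7]
```

Lower another 1 mm at a time until contact.

```bash
python3 -m creep '[[[0,0,-0.01],0,-1],[[0,0,-0.015],0,-1],[[0,0,-0.015],0,-1]]' | grep -E "tcp|contact"
```

```text
tcp_pos: [0.548, 0.0498, 0.0381]
contact_force: [-1.8, 0.7, 6.2]
```

```bash
python3 -m creep '[[[0,0,0],0,0.9],[[0,0,0],0,0.9],[[0,0,0],0,0.9],[[0,0,0],0,0.9]]' | grep -E "opening|contact"
python3 -m creep '[[[0,0,0.3],0,0.9],[[0,0,1],0,0.9],[[0,0,1],0,0.9]]' >/dev/null
python3 -m creep '[[[0,0,1],0,0.9],[[0,0,1],0,0.9],[[0,0,1],0,0.9]]' >/dev/null
python3 -m creep '[[[-1,0.5,0.5],0,0],[[-1,0.5,0.5],0,0],[[-1,0.5,0.5],0,0]]'|grep tcp
python3 - <<'E'
from h import *
for k in range(2): pass
s=cam("scene");t=cam("top")
S=np.mean([cam("scene")["frame"].astype(float) for _ in range(6)],0).astype(np.uint8);T=np.mean([cam("top")["frame"].astype(float) for _ in range(6)],0).astype(np.uint8)
np.savez("avg.npz",S=S,T=T)
a=cv2.resize(S[40:170,170:320],None,fx=5,fy=5,interpolation=cv2.INTER_CUBIC)[:600]
b=cv2.resize(T[150:265,375:475],None,fx=5,fy=5,interpolation=cv2.INTER_CUBIC)
cv2.imwrite("pics/a2.png",a[:600]);cv2.imwrite("pics/b2.png",b)
E
```

```text
contact_force: [0.5, -0.4, 0.1]
opening: 0.0868
tcp_pos: [0.4658, 0.0906, 0.2365]
```

View pics/a2.png

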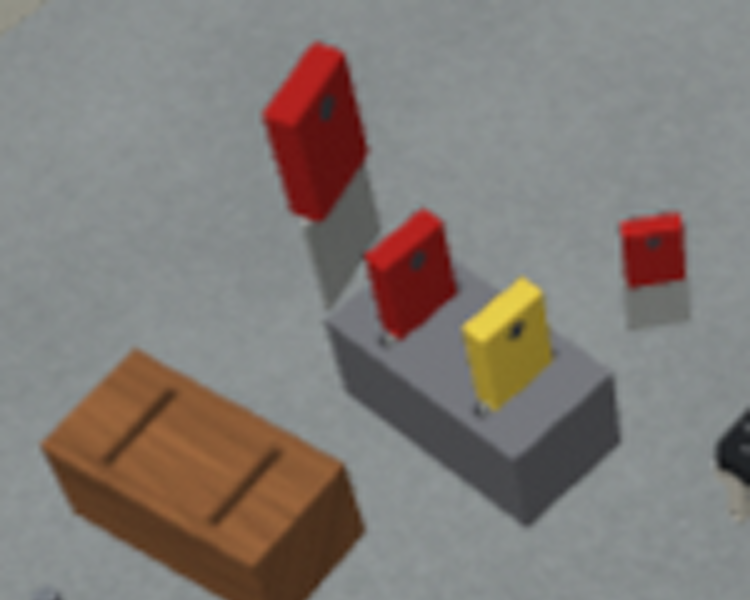

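View pics/b2.png

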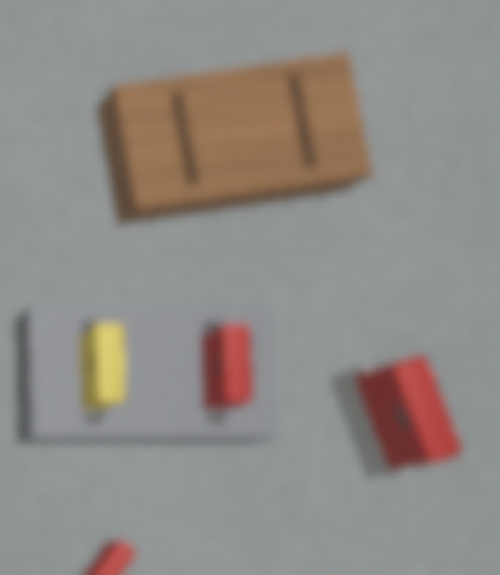

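The close-ups show the right red scraper in the stand (same size as the yellow), a larger red scraper behind it and a smaller one to the right. The block's slots run from (172,392) to (107,462) and from (278,452) to (213,522) in the scene crop, and from (296,75) to (312,166) and (178,93) to (193,182) in the top crop.

```bash
cat > m3.py <<'E'
from h import *
np.set_printoptions(precision=4,suppress=True)
s=cam("scene");t=cam("top")
S=lambda p:(np.array(p)+.5)/5-.5+[170,40]; T=lambda p:(np.array(p)+.5)/5-.5+[375,150]
for n,z,P,Q in(("slotR",.07,[(172,392),(107,462)],[(312,166),(296,75)]),("slotL",.07,[(278,452),(213,522)],[(193,182),(178,93)]),
 ("block",.07,[(135,348),(343,465),(250,567),(42,445)],[(371,175),(137,208),(118,87),(350,55)]),
 ("redtop",.135,[(434,216),(377,262)],[(236,406),(236,323)]),("yeltop",.135,[(534,285),(473,334)],[(112,404),(112,321)]),
 ("stand",.07,[(613,375),(513,458),(325,320)],[(30,433),(30,310),(272,310)]),
 ("bigred",.15,[(343,50),(268,115)],[(460,450),(428,357)])):
    X=[tri(s,S(p),t,T(q)) for p,q in zip(P,Q)]
    print(n); [print("   tri",x[0],round(x[1],4),"s",onz(s,S(p),z)[:2],"t",onz(t,T(q),z)[:2]) for x,p,q in zip(X,P,Q)]
    a=np.mean([onz(s,S(p),z)[:2] for p in P],0); b=np.mean([onz(t,T(q),z)[:2] for q in Q],0); print("   mean",np.mean([x[0] for x in X],0),a,b,(a+b)/2)
    for f in(lambda i:onz(s,S(P[i]),z),lambda i:onz(t,T(Q[i]),z)):
        d=f(1)-f(0); print("   yaw",np.arctan2(d[1],d[0]),np.linalg.norm(d))
E
python3 m3.py
```

```text
slotR
   tri [ 0.5272 -0.4186  0.0666] 0.0014 s [ 0.5288 -0.4166] t [ 0.5261 -0.417 ]
   tri [ 0.5877 -0.4102  0.0688] 0.0018 s [ 0.5877 -0.4084] t [ 0.5881 -0.4105]
   mean [ 0.5575 -0.4144  0.0677] [ 0.5582 -0.4125] [ 0.5571 -0.4138] [ 0.5577 -0.4131]
   yaw 0.13869347517766276 0.0594309677421132
   yaw 0.10512435842909945 0.06236167034214279
slotL
   tri [ 0.5179 -0.3382  0.0664] 0.0009 s [ 0.5195 -0.3361] t [ 0.517 -0.337]
   tri [ 0.5774 -0.3305  0.0691] 0.0007 s [ 0.5775 -0.3295] t [ 0.5774 -0.3305]
   mean [ 0.5477 -0.3344  0.0677] [ 0.5485 -0.3328] [ 0.5472 -0.3338] [ 0.5479 -0.3333]
   yaw 0.1130159203537497 0.058394398411191796
   yaw 0.10663103241110182 0.06078280559153705
block
   tri [ 0.5199 -0.4568  0.0705] 0.0023 s [ 0.5203 -0.4583] t [ 0.5192 -0.456 ]
   tri [ 0.5012 -0.2998  0.069 ] 0.002 s [ 0.5021 -0.3001] t [ 0.5004 -0.2988]
   tri [ 0.5838 -0.2921  0.0666] 0.0021 s [ 0.5854 -0.2908] t [ 0.5823 -0.2906]
   tri [ 0.6023 -0.4493  0.0666] 0.0012 s [ 0.6036 -0.4471] t [ 0.6011 -0.4478]
   mean [ 0.5518 -0.3745  0.0682] [ 0.5528 -0.3741] [ 0.5507 -0.3733] [ 0.5518 -0.
[... 883 characters left out ...]
2208]
   tri [ 0.4351 -0.2258  0.0697] 0.0028 s [ 0.4359 -0.2269] t [ 0.4342 -0.2246]
   tri [ 0.4314 -0.3854  0.068 ] 0.0019 s [ 0.4328 -0.3848] t [ 0.4306 -0.3841]
   mean [ 0.4069 -0.2774  0.0694] [ 0.4076 -0.2779] [ 0.4062 -0.2765] [ 0.4069 -0.2772]
   yaw -0.06034965503608738 0.08210183403835246
   yaw -0.047500491647630004 0.0804142799098496
bigred
   tri [ 0.327  -0.4627  0.1606] 0.0159 s [ 0.3169 -0.4642] t [ 0.3324 -0.4731]
   tri [ 0.3885 -0.4534  0.1598] 0.0023 s [ 0.3824 -0.4611] t [ 0.3902 -0.4577]
   mean [ 0.3577 -0.458   0.1602] [ 0.3497 -0.4627] [ 0.3613 -0.4654] [ 0.3555 -0.464 ]
   yaw 0.047580857356005916 0.06562254477939188
   yaw 0.26101463423472276 0.059820822308830075
```

Block centre is about (0.552, -0.374) with yaw about 0.113, and its slots sit at (0.5477, -0.3337) and (0.557, -0.4133). The red handle is at (0.3905, -0.342) and the yellow at (0.393, -0.2634), both at yaw about -0.045. Going for the red scraper.

```bash
python3 -m creep '[[[-0.16,-0.9,0],-0.051,0.1],[[-0.16,-0.9,0],-0.051,0.1],[[-0.16,-0.9,0],-0.051,0.1]]' 40 >/dev/null
python3 -m creep '[[[-0.16,-0.9,0],0,0.1],[[-0.16,-0.9,0],0,0.1],[[-0.16,-0.9,0],0,0.1]]' >/dev/null
python3 -m creep '[[[-0.16,-0.9,0],0,0.1],[[-0.16,-0.9,0],0,0.1],[[-0.16,-0.9,0],0,0.1]]' >/dev/null
python3 -m creep '[[[-0.16,-0.9,0],0,0.1],[[-0.16,-0.9,0],0,0.1],[[-0.16,-0.9,0],0,0.1]]' >/dev/null
python3 -m creep '[[[-0.16,-0.9,0],0,0.1],[[-0.16,-0.9,0],0,0.1],[[-0.16,-0.9,0],0,0.1]]' >/dev/null
python3 -m creep '[[[-0.16,-0.9,0],0,0.1],[[-0.16,-0.9,0],0,0.1],[[-0.16,-0.9,0],0,0.1],[[-0.16,-0.9,0],0,0.1],[[-0.16,-0.9,0],0,0.1]]'
```

```text
t: 40.75
tcp_pos: [0.3912, -0.341, 0.2374]
tool_rot: [-3.142, -0.0, -0.044]
contact_force: [-0.4, 0.8, 0.5]
opening: 0.0502
grasp_force: 0.0
```

```bash
python3 -m creep '[[[-0.01,-0.01,-0.5],0,0.1],[[-0.01,-0.01,-0.87],0,0.1],[[-0.01,-0.01,-0.87],0,0.1]]' |grep -E "contact|tcp"
python3 -m creep '[[[0,0,-0.4],0,0.1],[[0,0,-0.7],0,0.1],[[0,0,-0.87],0,0.1],[[0,0,-0.87],0,0.1]]' |grep -E "contact|tcp"
python3 -m creep '[[[0,0,0],0,-1],[[0,0,0],0,-1],[[0,0,0],0,-1],[[0,0,0],0,-1],[[0,0,0],0,-1]]' |grep -E "contact|tcp|open|grasp"
```

```text
tcp_pos: [0.3892, -0.3414, 0.166]
contact_force: [0.2, 1.0, 0.3]
tcp_pos: [0.3901, -0.343, 0.0982]
contact_force: [-0.6, 0.2, -0.7]
tcp_pos: [0.39, -0.3432, 0.0983]
contact_force: [0.7, 0.8, 3.2]
opening: 0.0172
grasp_force: 40.0
```

```bash
python3 -m creep '[[[0,0,0.2],0,-1],[[0,0,0.5],0,-1],[[0,0,0.88],0,-1],[[0,0,0.88],0,-1]]' |grep -E "contact|tcp|open"
python3 -m creep '[[[0,0,0.5],0,-1],[[0,0,0.88],0,-1],[[0,0,0.88],0,-1]]' |grep -E "contact|tcp|open"
python3 -m creep '[[[0.35,-0.15,0],0.05,-1],[[0.696,-0.2925,0],0.1,-1],[[0.696,-0.2925,0],0.1,-1]]' >/dev/null
python3 -m creep '[[[0.35,-0.15,0],0,-1],[[0.696,-0.2925,0],0,-1],[[0.696,-0.2925,0],0,-1]]' >/dev/null
python3 -m creep '[[[0.35,-0.15,0],0,-1],[[0.696,-0.2925,0],0,-1],[[0.696,-0.2925,0],0,-1],[[0.696,-0.2925,0],0,-1]]' >/dev/null
python3 -m creep '[[[0,0,-0.4],0,-1],[[0,0,-0.85],0,-1],[[0,0,-0.85],0,-1],[[0,0,-0.85],0,-1]]'
python3 - <<'E'
from h import *
s=cam("scene")
cv2.imwrite("pics/a3.png",cv2.resize(s["frame"][70:190,150:290],None,fx=5,fy=5,interpolation=cv2.INTER_CUBIC))
print([((proj(s,(*p,.07))-[150,70]+.5)*5-.5).round() for p in((.5473,-.334),(.5565,-.4133),(.5261,-.4167),(.588,-.4099))])
E
```

```text
tcp_pos: [0.3907, -0.344, 0.1701]
contact_force: [-0.4, 0.5, -0.9]
opening: 0.0178
tcp_pos: [0.3904, -0.3436, 0.2394]
contact_force: [-0.8, -0.1, -1.8]
opening: 0.0177
t: 44.88
tcp_pos: [0.557, -0.4136, 0.1727]
tool_rot: [3.14, -0.001, 0.112]
contact_force: [-0.3, 0.1, -0.8]
opening: 0.018
grasp_force: 40.0
[array([346., 334.]), array([241., 274.]), array([275., 239.]), array([205., 311.])]
```

View pics/a3.png

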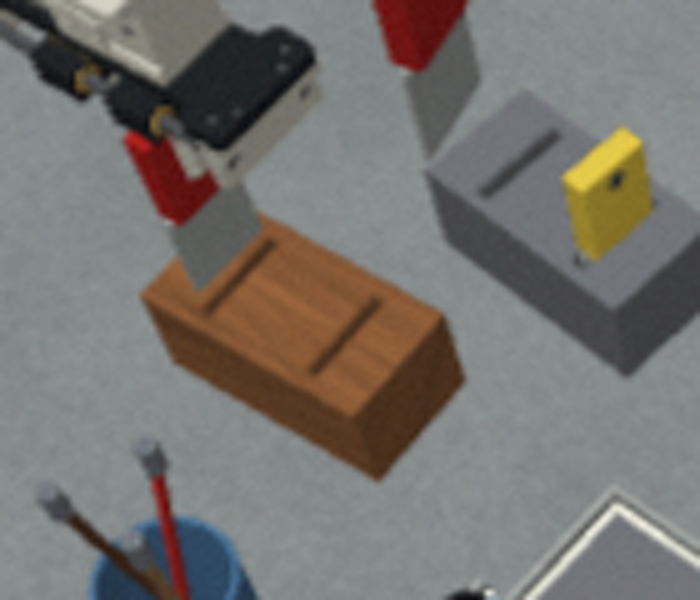

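The blade's bottom edge runs from (192,292) to (262,228) in the crop, just above the near slot, which runs (205,311) to (275,241). Checking the alignment.

```bash
python3 - <<'E'
from h import *
s=cam("scene"); S=lambda p:(np.array(p)+.5)/5-.5+[150,70]
A=[onz(s,S(p),.0844)[:2] for p in((192,292),(262,228))]; B=[onz(s,S(p),.07)[:2] for p in((205,311),(275,241))]
print("blade",A,np.mean(A,0),"slot",B,np.mean(B,0)); d=np.mean(B,0)-np.mean(A,0); u=np.array([np.cos(.113),np.sin(.113)]); print("along",d@u,"across",d@[-u[1],u[0]])
E
python3 -m creep '[[[0,0,-0.06],0,-1],[[0,0,-0.12],0,-1],[[0,0,-0.12],0,-1]]'|grep -E "tcp|contact"
python3 -m creep '[[[0,0,-0.03],0,-1],[[0,0,-0.06],0,-1],[[0,0,-0.06],0,-1]]'|grep -E "tcp|contact|torque"
```

```text
blade [array([ 0.58804783, -0.41458001]), array([ 0.5307985 , -0.41748502])] [ 0.55942317 -0.41603252] slot [array([ 0.5879138 , -0.40980637]), array([ 0.52715827, -0.4157422 ])] [ 0.55753604 -0.41277429]
along -0.001507697480502016 across 0.003450244061904338
tcp_pos: [0.5567, -0.413, 0.1605]
contact_force: [-0.0, 0.2, -0.8]
tcp_pos: [0.5569, -0.4132, 0.156]
contact_force: [-0.7, 0.0, -1.4]
```

```bash
python3 -m creep '[[[0,0,-0.02],0,-1],[[0,0,-0.04],0,-1],[[0,0,-0.04],0,-1]]'
python3 - <<'E'
from h import *
print(arm.get_state()["wrist_torque"])
E
```

```text
t: 46.1
tcp_pos: [0.5569, -0.4132, 0.1529]
tool_rot: [-3.141, 0.0, 0.112]
contact_force: [-0.1, -1.1, -0.5]
opening: 0.0178
grasp_force: 40.0
[ 0.03091874  0.06831979 -0.01548904]
```

```bash
python3 -m creep '[[[0,0,-0.06],0,-1],[[0,0,-0.12],0,-1],[[0,0,-0.18],0,-1],[[0,0,-0.24],0,-1],[[0,0,-0.24],0,-1]]'|grep -E "tcp|contact"
python3 -m creep '[[[0,0,-0.06],0,-1],[[0,0,-0.12],0,-1],[[0,0,-0.18],0,-1],[[0,0,-0.24],0,-1],[[0,0,-0.24],0,-1]]'|grep -E "tcp|contact"
python3 -m creep '[[[0,0,-0.05],0,-1],[[0,0,-0.1],0,-1],[[0,0,-0.14],0,-1],[[0,0,-0.14],0,-1]]'|grep -E "tcp|contact"
```

```text
tcp_pos: [0.5567, -0.4131, 0.1333]
contact_force: [-0.7, 0.5, -1.0]
tcp_pos: [0.5567, -0.4131, 0.1141]
contact_force: [0.2, -0.8, -2.0]
tcp_pos: [0.5568, -0.4131, 0.1031]
contact_force: [1.4, 0.2, -1.6]
```

```bash
python3 -m creep '[[[0,0,-0.02],0,-1],[[0,0,-0.04],0,-1],[[0,0,-0.04],0,-1]]'|grep -E "tcp|contact"
python3 -m creep '[[[0,0,-0.01],0,-1],[[0,0,-0.02],0,-1],[[0,0,-0.02],0,-1]]'|grep -E "tcp|contact"
python3 -m creep '[[[0,0,-0.01],0,-1],[[0,0,-0.015],0,-1],[[0,0,-0.015],0,-1]]'|grep -E "tcp|contact"
```

```text
tcp_pos: [0.5569, -0.4132, 0.1002]
contact_force: [0.2, 1.0, -0.7]
tcp_pos: [0.5569, -0.4132, 0.0987]
contact_force: [-0.7, 0.3, -1.4]
tcp_pos: [0.557, -0.4133, 0.0983]
contact_force: [-1.3, 1.4, 5.6]
```

```bash
python3 -m creep '[[[0,0,-0.01],0,-1],[[0,0,-0.01],0,-1]]'|grep -E "tcp|contact"
python3 -m creep '[[[0,0,0],0,0],[[0,0,0],0,0],[[0,0,0],0,0],[[0,0,0],0,0]]'|grep -E "open|contact"
python3 -m creep '[[[0,0,0.4],0,0.1],[[0,0,0.88],0,0.1],[[0,0,0.88],0,0.1]]' >/dev/null
python3 -m creep '[[[0,0,0.88],0,0.1],[[0,0,0.88],0,0.1],[[0,0,0.88],0,0.1]]' |grep tcp
python3 -m creep '[[[-0.683,0.625,0],-0.05,0.1],[[-0.683,0.625,0],-0.1,0.1],[[-0.683,0.625,0],-0.1,0.1]]' >/dev/null
python3 -m creep '[[[-0.683,0.625,0],0,0.1],[[-0.683,0.625,0],0,0.1],[[-0.683,0.625,0],0,0.1]]' >/dev/null
python3 -m creep '[[[-0.683,0.625,0],0,0.1],[[-0.683,0.625,0],0,0.1],[[-0.683,0.625,0],0,0.1],[[-0.683,0.625,0],0,0.1]]'
```

```text
tcp_pos: [0.5571, -0.4133, 0.0982]
contact_force: [-1.5, 3.3, 9.0]
contact_force: [1.2, 0.6, -0.1]
opening: 0.0456
tcp_pos: [0.557, -0.4132, 0.2373]
t: 51.72
tcp_pos: [0.3945, -0.2648, 0.238]
tool_rot: [3.14, -0.002, -0.045]
contact_force: [-0.0, -0.2, 0.3]
opening: 0.0508
grasp_force: 0.0
```

```bash
python3 -m creep '[[[0,0,-0.5],0,0.1],[[0,0,-0.87],0,0.1],[[0,0,-0.87],0,0.1]]' |grep -E "contact|tcp"
python3 -m creep '[[[0,0,-0.4],0,0.1],[[0,0,-0.7],0,0.1],[[0,0,-0.87],0,0.1],[[0,0,-0.87],0,0.1]]' |grep -E "contact|tcp"
python3 -m creep '[[[0,0,0],0,-1],[[0,0,0],0,-1],[[0,0,0],0,-1],[[0,0,0],0,-1],[[0,0,0],0,-1]]' |grep -E "contact|tcp|open|grasp"
python3 -m creep '[[[0,0,0.2],0,-1],[[0,0,0.5],0,-1],[[0,0,0.88],0,-1],[[0,0,0.88],0,-1]]' |grep -E "contact|tcp|open"
python3 -m creep '[[[0,0,0.5],0,-1],[[0,0,0.88],0,-1],[[0,0,0.88],0,-1]]' |grep -E "contact|tcp|open"
```

```text
tcp_pos: [0.3929, -0.2633, 0.1663]
contact_force: [-0.4, -0.5, -0.3]
tcp_pos: [0.3934, -0.2637, 0.0985]
contact_force: [0.0, 0.3, -0.5]
tcp_pos: [0.3932, -0.2634, 0.0987]
contact_force: [-0.4, 1.5, 2.9]
opening: 0.0175
grasp_force: 39.9
tcp_pos: [0.3939, -0.264, 0.1704]
contact_force: [-0.3, 0.2, -1.0]
opening: 0.0174
tcp_pos: [0.3936, -0.2637, 0.2398]
contact_force: [-0.0, 0.6, -1.4]
opening: 0.018
```

```bash
python3 -m creep '[[[0.32,-0.15,0],0.05,-1],[[0.6446,-0.293,0],0.1,-1],[[0.6446,-0.293,0],0.1,-1]]' >/dev/null
python3 -m creep '[[[0.32,-0.15,0],0,-1],[[0.6446,-0.293,0],0,-1],[[0.6446,-0.293,0],0,-1]]' >/dev/null
python3 -m creep '[[[0.32,-0.15,0],0,-1],[[0.6446,-0.293,0],0,-1],[[0.6446,-0.293,0],0,-1],[[0.6446,-0.293,0],0,-1]]' >/dev/null
python3 -m creep '[[[0,0,-0.4],0,-1],[[0,0,-0.85],0,-1],[[0,0,-0.85],0,-1],[[0,0,-0.85],0,-1]]'|grep -E "tcp|contact|rot"
python3 -m creep '[[[0,0,-0.06],0,-1],[[0,0,-0.12],0,-1],[[0,0,-0.12],0,-1]]'|grep -E "tcp|contact"
python3 -m creep '[[[0,0,-0.03],0,-1],[[0,0,-0.06],0,-1],[[0,0,-0.06],0,-1]]'|grep -E "tcp|contact"
python3 -m creep '[[[0,0,-0.02],0,-1],[[0,0,-0.04],0,-1],[[0,0,-0.04],0,-1]]'|grep -E "tcp|contact"
```

```text
tcp_pos: [0.5479, -0.3339, 0.1729]
tool_rot: [3.14, -0.001, 0.112]
contact_force: [0.1, -0.0, -1.2]
tcp_pos: [0.5476, -0.3335, 0.1613]
contact_force: [0.2, 0.5, -0.5]
tcp_pos: [0.5476, -0.3335, 0.1564]
contact_force: [-0.1, -0.0, -1.4]
tcp_pos: [0.5477, -0.3335, 0.1534]
contact_force: [-0.1, -0.1, -0.5]
```

In the slot without contact; sliding it home.

```bash
python3 -m creep '[[[0,0,-0.06],0,-1],[[0,0,-0.12],0,-1],[[0,0,-0.18],0,-1],[[0,0,-0.24],0,-1],[[0,0,-0.24],0,-1]]'|grep -E "tcp|contact"
python3 -m creep '[[[0,0,-0.06],0,-1],[[0,0,-0.12],0,-1],[[0,0,-0.18],0,-1],[[0,0,-0.24],0,-1],[[0,0,-0.24],0,-1]]'|grep -E "tcp|contact"
python3 -m creep '[[[0,0,-0.05],0,-1],[[0,0,-0.1],0,-1],[[0,0,-0.14],0,-1],[[0,0,-0.14],0,-1]]'|grep -E "tcp|contact"
python3 -m creep '[[[0,0,-0.02],0,-1],[[0,0,-0.04],0,-1],[[0,0,-0.04],0,-1]]'|grep -E "tcp|contact"
python3 -m creep '[[[0,0,-0.01],0,-1],[[0,0,-0.02],0,-1],[[0,0,-0.02],0,-1]]'|grep -E "tcp|contact"
```

```text
tcp_pos: [0.5475, -0.3334, 0.1337]
contact_force: [0.4, 0.4, -1.7]
tcp_pos: [0.5475, -0.3334, 0.1145]
contact_force: [0.3, 0.8, -0.9]
tcp_pos: [0.5476, -0.3335, 0.1035]
contact_force: [-0.4, 0.6, -1.6]
tcp_pos: [0.5477, -0.3335, 0.1006]
contact_force: [0.1, -0.5, -0.9]
tcp_pos: [0.5477, -0.3335, 0.0991]
contact_force: [0.3, 0.5, -2.2]
```

```bash
python3 -m creep '[[[0,0,-0.01],0,-1],[[0,0,-0.015],0,-1],[[0,0,-0.015],0,-1]]'|grep -E "tcp|contact"
python3 -m creep '[[[0,0,-0.01],0,-1],[[0,0,-0.01],0,-1]]'|grep -E "tcp|contact"
python3 -m creep '[[[0,0,0],0,0],[[0,0,0],0,0],[[0,0,0],0,0],[[0,0,0],0,0]]'|grep -E "open|contact"
python3 -m creep '[[[0,0,0.4],0,0.1],[[0,0,0.88],0,0.1],[[0,0,0.88],0,0.1]]' >/dev/null
python3 -m creep '[[[0,0,0.88],0,0.1],[[0,0,0.88],0,0.1],[[0,0,0.88],0,0.1]]' >/dev/null
python3 -m creep '[[[-1,0.8,0],0,0.1],[[-1,0.8,0],0,0.1],[[-1,0.8,0],0,0.1]]' >/dev/null
python3 -m creep '[[[-0.5,1,0],0,0.1],[[-0.5,1,0],0,0.1],[[-0.5,1,0],0,0.1]]' >/dev/null
python3 -m creep '[[[0,1,0],0,0.1],[[0,1,0],0,0.1],[[0,1,0],0,0.1]]' >/dev/null
python3 -m creep '[[[0,1,0],0,0.1],[[0,1,0],0,0.1],[[0,1,0],0,0.1]]' >/dev/null
python3 -m creep '[[[0,1,0],0,0.1],[[0,1,0],0,0.1],[[0,1,0],0,0.1],[[0,1,0],0,0.1]]'
python3 - <<'E'
from h import *
s=cam("scene");t=cam("top")
cv2.imwrite("pics/f1.png",np.hstack([cv2.resize(s["frame"][30:330,150:450],(400,400),interpolation=2),cv2.resize(t["frame"][80:280,180:480],None,fx=1.333,fy=2*.6667,interpolation=2)[:400] if 0 else cv2.resize(t["frame"][80:290,180:480],(400,400),interpolation=2)]))
# shoulder heights: handle top centres
E
```

```text
tcp_pos: [0.5478, -0.3336, 0.0987]
contact_force: [-1.2, 0.7, 5.8]
tcp_pos: [0.5479, -0.3337, 0.0987]
contact_force: [-2.3, 3.2, 9.7]
contact_force: [0.6, -0.0, -0.5]
opening: 0.0453
t: 63.35
tcp_pos: [0.4283, 0.0489, 0.2378]
tool_rot: [3.141, 0.0, 0.111]
contact_force: [-0.5, 0.5, -0.3]
opening: 0.0508
grasp_force: 0.0
```

View pics/f1.png

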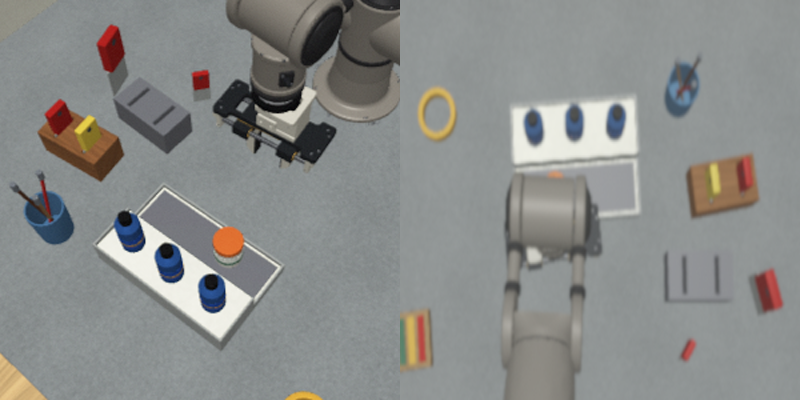

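The picture shows three bottles upright on the rear step (scene half (128,232), (168,262), (211,292)), the jar on the mat at (228,245), and both scrapers seated in the block at (75,125). The stand is empty and the bystanders are untouched, so I hand in.

```bash
python3 -c "
from bench import arm
print(arm.sign_off())"
```

```text
the job is handed in; nothing more can be done
None
```

I handed the job in at about 63 s: the three bottles are on the rear step, the one jar present is on the front step, and both scrapers are fully home in the wooden block; the hand-in returned no verdict.

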